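Block the laser, unlatch the guard pen and hold its gate open

TASK

Make the guard pen on the optics breadboard ready for someone to reach in. First hang the tent-shaped beam stop over the middle of the horizontal bar, straddling it in front of the laser's snout, and let go of it; then squeeze the tall catch on the pen's top rail fully in, and after it the short catch fully in; then swing the gate by its upright handle towards the robot, past its click-stop, until it stands about square to the front of the pen. Finish while still holding the gate wide open by its handle (do not let go, it swings back), and leave the other things where they are.

Things in the scene. Friction and masses are not known exactly. Their poses are not given: they have to be found in the camera images.
- laser_station: Laser head with bar, fixed: grey finned box (75 x 190 x 85 mm, top 125 mm above the origin) whose black snout looks along -y. 70 mm in front of the box a horizontal steel bar runs along x. Origin: on the breadboard (12 mm above the bench), below the bar's middle.
- bar_mid (a point): Middle of the bar's axis, right in front of the snout (115 mm above the breadboard); the bar is 12 mm thick, runs along x (of this frame and of the station) and is free for 80 mm each way up to its 14 mm posts, which are no higher than the bar.
- beam_stop: Loose aluminium tent-shaped (inverted V) saddle, 90 to 180 g, 50 mm long in x. Its 4 mm leg plates splay from an inside gap of 16 mm at the top to 45 mm at the feet; the top plate (24 mm wide, underside 57 mm above the feet, top 61) carries an upright fin. Origin between the feet at their level; z up; ridge along x. Starts standing in front of the pen. A half turn about z makes no difference.
- stop_fin (a point): Centre of the upright fin of the beam stop, 83 mm above its feet: the place to pinch, closing along the stop's y. The fin is 30 mm long in x, 10 mm thick in y, from 61 to 97 mm above the feet.
- stop_seat (a point): Point inside the beam stop, 51 mm above its feet and 6 mm under the top plate: it lies on the bar's axis (within about 3 mm) when the stop hangs on the bar.
- tall_catch: Catch with two tall upright steel tabs, fixed on the pen's top rail (100 mm above the breadboard). Tabs: from 10 to 58 mm above the origin, 24 mm long in x, 6 mm thick, outer faces 40 mm apart along y. Origin: on the rail, between the tabs. Axes are the pen's: -x is its front. The two catches stand 90 mm apart along y; which is nearer the hinge varies.
- tall_catch_grip (a point): Midway between the two tall tabs, at half their height (34 mm above the rail).
- short_catch: Catch with the short tabs, fixed on the same rail: the same as the tall one, but with tabs 30 mm high (from 10 to 40 mm above its origin). The base plate under the tabs is 38 mm long in y and reaches 8 mm above the rail.
- short_catch_grip (a point): Midway between the two short tabs, at half their height (25 mm above the rail).
- tall_catch_left (a joint): Travel of each tall tab, m: 0 latched, 0.009 fully squeezed. Squeezing the tabs together along y moves both (coupled), to 22 mm apart over their outer faces, against about 4 N a side; they stay where left. In front each tab has a prong that blocks the gate until in by about 0.007.
- short_catch_left (a joint): Travel of each short tab, m: 0 latched, 0.009 fully squeezed; works as the tall one.
- gate (a joint): Gate angle, rad: 0 shut, 1.57 square to the pen's front, stop at 1.7. Turns about the vertical through gate_hinge, clockwise from above: the free edge swings to the pen's -x (to the robot). A spring pulls it shut (0.03 Nm shut, 0.2 wide open). A click-stop resists from 0.4 to 0.75 rad, up to 0.35 Nm; let go beyond it, the gate falls back to about 1.0 rad.
- gate_hinge (a point): Point on the hinge axis, at the pen's front left end (+y of the pen), 100 mm above the breadboard; x, y axes of the pen (fixed: it does not turn with the gate). The gate is a grey panel 200 mm long, 8 mm thick, its top 95 mm above the breadboard (112 mm at the keepers).
- handle: Upright round steel handle of the gate, 14 mm thick. Origin: on its axis, 135 mm above the breadboard, 25 mm under its top end; 40 mm in front of the gate and 115 mm along it from the hinge. It is a sleeve that spins freely about its upright axis.
- lens_mount: Loose round lens on a short post standing inside the pen; leave alone.
- jar: Small jar behind, 75 mm high; leave alone.
- spool: White ring-shaped spool 100 mm across lying on the right; leave alone.
- post: Short steel post on a round foot, 75 mm high, on the right; leave alone.
- screwdriver: Screwdriver lying on the right beyond the pen; leave alone.
- wrench: Wrench lying on the left near the robot; leave alone.
Mind the look-alikes: they are no part of the job. Of the things that look like the beam_stop, the smallest one is meant.

How it is judged (in metres and radians):
On the way, in this order (a step that is already met when the one before it is completed fails the run):
1. the beam stop straddles the middle of the bar and is let go, both catches still latched (x of stop_seat in the frame of bar_mid between -0.02 and 0.02 m and y of stop_seat in the frame of bar_mid between -0.01 and 0.01 m and z of stop_seat in the frame of bar_mid between -0.006 and 0.006 m and angle between beam_stop's own z axis and vertical below 0.35 rad and contact force between the fingers and beam_stop below 0.05 N and contact force between beam_stop and laser_station above 0.2 N and value of joint each of short_catch_left, tall_catch_left below 0.004 m), for 0.3 s.
2. the tall catch is squeezed in while the short one is still latched (value of joint tall_catch_left above 0.0075 m and value of joint short_catch_left below 0.004 m), for 0.1 s.
3. then the short catch is squeezed in, the gate still shut (value of joint each of tall_catch_left, short_catch_left above 0.0075 m and value of joint gate below 0.15 rad), for 0.1 s.
4. the gate is swung past its click-stop (value of joint gate above 0.9 rad), for 0.1 s.
At the end, for the whole second after the job is handed in: Gate held still by its handle (over 0.5 N), open at least 1.3 rad; beam stop untouched on the bar, within 20 mm of the bar's middle along it, 10 mm across and 6 mm in height of seated, tilted under 0.35 rad; both catches in by at least 7.5 mm (x of stop_seat in the frame of bar_mid between -0.02 and 0.02 m and y of stop_seat in the frame of bar_mid between -0.01 and 0.01 m and z of stop_seat in the frame of bar_mid between -0.006 and 0.006 m and angle between beam_stop's own z axis and vertical below 0.35 rad and contact force between the fingers and beam_stop below 0.05 N and contact force between beam_stop and laser_station above 0.2 N and value of joint each of tall_catch_left, short_catch_left above 0.0075 m and value of joint gate above 1.3 rad and velocity of joint gate between -0.1 and 0.1 rad/s and contact force between the fingers and handle above 0.5 N); the arm keeps its last pose, push and grip.
It fails at once if a bystander is moved by more than 30 mm (distance of any of lens_mount, jar, spool, post, screwdriver, wrench from where it was at the start of the episode above 0.03 m).
It also fails if it takes over 72 s, if anything falls off the work surface, if the arm or the gripper's body presses on something with over 40 N, if the wrist force passes 120 N, or if a joint passes its speed limit or range.

ROBOT

A 6-joint arm with a two-finger parallel gripper is mounted at the origin on the work surface. World frame = base frame: x ahead of the robot, y to its left, z up, the work surface at z = 0. Lengths are in mm, angles in rad, forces in N, time in s.
With the tool pointing down it reaches from about 275 to 750 mm from the base axis. Payload 10.2 kg.
Tool frame: the origin (TCP) lies at the very end of the fingers, on their centre line; the grasp point (between the pads) lies 19 mm behind it; z points along the fingers, y is the line along which they close (so a half turn about z gives the same grasp; the last joint's range is limited). The gripper opens to 85 mm and grips with 20 to 120 N. Pads are 22 mm wide; open, the fingers measure 114 mm over their backs; the gripper's body (76 mm by 85 mm) begins 54 mm behind the grasp point. The pads swing forward as they close: fully open they stand 13 mm farther back than shut.
Start: joints at [0.983, 0.313, 1.498, -0, 1.331, -0.223], TCP at [187.313, 490.454, 210.494] pointing down, gripper open.
Joint ranges: [-2.94, 2.94], [-0.97, 2.17], [0.19, 2.56], [-1.23, 4.37], [0.02, 3.11], [-2.88, 2.88]. Speed limits (rad/s): [2.39, 2.39, 3.01, 3.14, 3.14, 3.14].

INTERFACE

Orientations are given as a unit quaternion [w, x, y, z].
In Python, from rig import telemetry, optics, ctrl gives the robot as it stands.
- The arm moves only by the tool servo_tool, never from a script. Its argument "deltas" is a list of rows, each a list of 3 entries, a list of its own where there are three numbers: the shift along the tool's x, y, z in units of 20 cm (1.0 is 20 cm), then the turn, a rotation vector about the tool's x, y, z in units of 90 degrees (1.0 is 90 degrees), then the opening, from 0 (shut) to 1 (fully open). A call has 1 to 8 rows; each row shifts and turns the commanded pose from where the row before left it, along the tool's axes as they then stand; what a row does not reach is not made up. A row lasts 1/10 s, in which the tool goes at most 50 mm and 8.59 degrees, less where a joint would pass 70% of its speed; a pose out of reach is approached as far as the arm can. A call with a number of a shift or a turn outside -1 to 1 is refused whole. A call with a gripper value outside its range is refused whole. The fingers move at their own pace and stop on an object; "squeeze" is the grip in N (left out, the last holds). Time passes only in rows, so rows that do not move let the fingers close. It gives the time, the measured TCP pose, the force, the opening and the grip force at its end, in the units of the state.
- telemetry.sense(): the state, without advancing time (a new reading comes with each control period).
- optics.capture(name): name is "scene" or "top" or "wrist"; returns the picture (384x512x3 uint8, blue, green, red); there is no depth.
- optics.camera_model(name): a dict with "vfov" (degrees; the focal length in pixels is half the picture's height over the tangent of half this angle, whatever the lens; pixels are square), "cx", "cy" (the principal point, pixels), "R" (3x3) and "t" (3): a world point X has camera coordinates R X + t; the wrist camera has in their place "mount" (4x4, takes a point from camera to tool coordinates, whose origin is the TCP and whose axes are the flange's). Camera axes: x right, y down, z forward; pixel columns grow to the right and rows downward; lengths in mm; the calibration is good to about 2 mm. A picture is of the moment at which its call begins: read the wrist's pose just before it. camera_model takes no time and is no camera call.
- ctrl.finish_job(): hands the job in; it is judged then, once.
The state is a dict: "time_s": time; "joints": joint angles; "dq": joint speeds; "tau": joint torques, N m; "eef_pos": TCP position; "ee_rot": TCP orientation; "force": force on the tool from outside, world axes, zero at the start; "wrist_torque": the same for the moment, N m; "grip_width": opening from 0.0 (shut) to 1.0 (fully open); "grip_force": force on a finger pad.
Only numpy, scipy, OpenCV 4.12 (cv2) and the standard library are available. Lean on these libraries where they do the work, as an engineer would, in place of code of your own. Each camera call takes 0.05 s, during which the arm holds its last target. There are 200 camera calls.

## Working session

There is one attempt and no reset: what is moved stays moved. The work goes in short steps, Python scripts to look and compute and a tool call to move; the robot and the scene stay as the last step left them, time stands still between calls to the robot, and variables do not carry over. Pictures are saved under pics/ and viewed, at most 10 in all, crops included, and the job is handed in when it is done.

Besides the shell and the picture viewer there is one more tool, called after ">>>" as a command line: name --argument value ..., lists and objects as JSON in quotes. servo_tool: Moves the arm, as the interface text tells. Its arguments: {"type":"object","properties":{"deltas":{"type":"array"},"squeeze":{"type":"number"}},"required":["deltas"]}

```bash
mkdir -p pics; ls
python3 - <<'E'
from rig import telemetry, optics, ctrl
import cv2,json
for n in ("scene","top","wrist"):
    m=optics.camera_model(n); print(n,{k:(v.tolist() if hasattr(v,'tolist') else v) for k,v in m.items()})
for n in ("scene","top"):
    cv2.imwrite(f"pics/{n}0.png",cv2.resize(optics.capture(n),(800,600),interpolation=cv2.INTER_CUBIC))
print(telemetry.sense())
E
```

```text
pics
scene {'vfov': 43.51173082824515, 'cx': 264.2625487923093, 'cy': 192.31678157443707, 'R': [[0.7821763312690353, 0.6230560565081521, 0.0011563957033506557], [0.41513334443813055, -0.5197670970777811, -0.746663559530629], [-0.4646121965016896, 0.5845026221017722, -0.6652008656173172]], 't': [-345.5425680075349, -148.31965444830416, 1630.913420660022]}
top {'vfov': 57.208751116084706, 'cx': 255.7061797260575, 'cy': 189.0663574223774, 'R': [[-0.02422670831436649, -0.99965666537327, 0.009980880674781931], [-0.9849432092496746, 0.02215829479243628, -0.1714522806055469], [0.17117225580450326, -0.013984325035021282, -0.985141866685257]], 't': [-61.77841783110807, 483.0323188599432, 1132.8664642561832]}
wrist {'vfov': 67.89676912126308, 'cx': 258.86636313897327, 'cy': 186.508527668786, 'mount': [[0.0005151596769795779, -0.9587568764049437, -0.2842269982896433, 73.36711467265123], [0.9999985933174751, 0.0009476061810208368, -0.0013839817900172383, -0.6147884372258439], [0.0015962373183904869, -0.28422588550088024, 0.9587560159068952, -162.72968297806796], [0.0, 0.0, 0.0, 1.0]]}
{'time_s': 0.1, 'joints': array([ 9.82590772e-01,  3.13384720e-01,  1.49834788e+00, -2.36536054e-05,
        1.33102951e+00, -2.23410818e-01]), 'dq': array([ 3.73790071e-04,  7.60491460e-04, -1.47528239e-03, -2.91058442e-05,
       -3.40828072e-03, -1.11520552e-03]), 'tau': array([ 3.33651435e-03, -4.12902474e+01, -2.60138583e+01, -1.17395020e-04,
        3.05458532e-03,  3.41496730e-05]), 'eef_pos': array([187.17390128, 490.22500098, 210.00207905]), 'ee_rot': array([-2.20274595e-04,  1.81384893e-01,  9.83412009e-01, -5.41774121e-04]), 'force': array([-0.22175109,  0.82332608,  0.08620264]), 'wrist_torque': array([ 0.00915676, -0.06120039,  0.00858806]), 'grip_force': 0.0, 'grip_width': 1.000626158835256}
```

View pics/scene0.png

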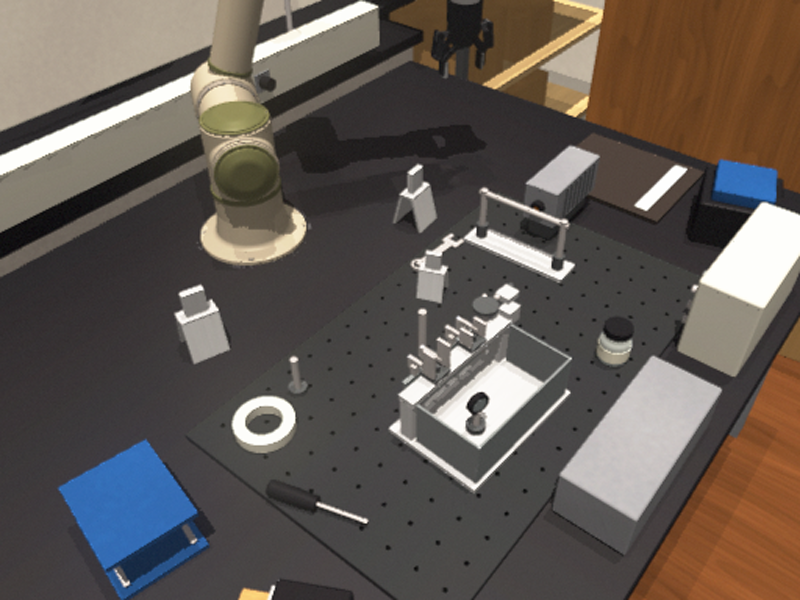

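View pics/top0.png

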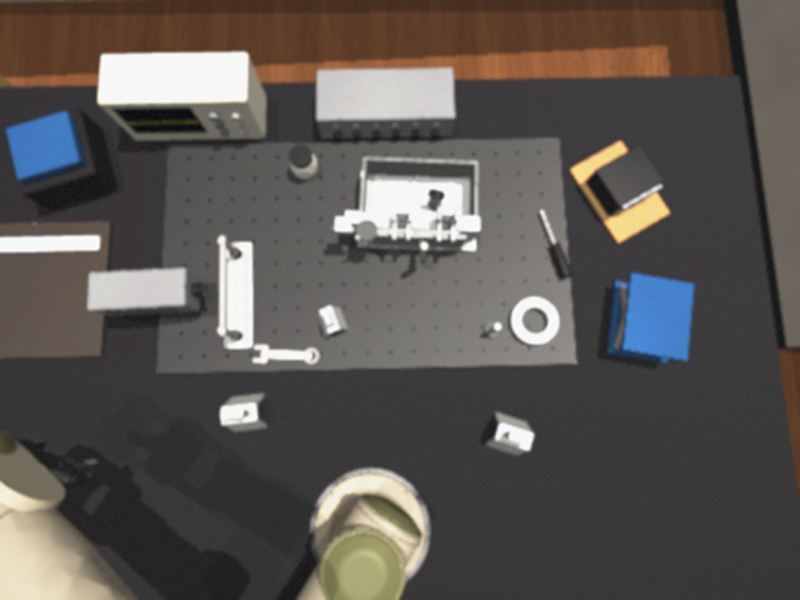

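The scene picture shows three tent stops: (432,275) small on the breadboard, (415,200) and (202,325) larger. In the top view these are at (332,320), (242,412) and (512,433). The small one on the breadboard in front of the pen is the one I want. I'll check it in crops.

```bash
cat > h.py <<'E'
from rig import telemetry, optics, ctrl
import numpy as np, cv2
from scipy.spatial.transform import Rotation as Rn
from scipy.optimize import least_squares
def q2R(q): return Rn.from_quat([q[1],q[2],q[3],q[0]]).as_matrix()
def cam(n, s=None):
    m=optics.camera_model(n); f=192/np.tan(np.radians(m['vfov'])/2)
    if n=='wrist':
        M=np.array(m['mount']); R=q2R(s['ee_rot']); Rc=(R@M[:3,:3]).T
        t=-Rc@(R@M[:3,3]+s['eef_pos'])
    else: Rc=np.array(m['R']); t=np.array(m['t'])
    return f,m['cx'],m['cy'],Rc,t
def proj(c,X):
    f,cx,cy,R,t=c; p=np.atleast_2d(X)@R.T+t
    return np.c_[f*p[:,0]/p[:,2]+cx, f*p[:,1]/p[:,2]+cy]
def atz(c,uv,z):
    f,cx,cy,R,t=c; C=-R.T@t; d=R.T@np.array([(uv[0]-cx)/f,(uv[1]-cy)/f,1]); return C+d*(z-C[2])/d[2]
def crop(img,x0,y0,w,h,s): return cv2.resize(img[y0:y0+h,x0:x0+w],None,fx=s,fy=s,interpolation=cv2.INTER_CUBIC)
E
python3 - <<'E'
from h import *
s=optics.capture("scene");t=optics.capture("top")
cv2.imwrite("pics/s1.png",crop(s,240,110,150,120,5)); cv2.imwrite("pics/t1.png",crop(t,130,90,200,150,4))
c=cam('top')
for n,u in dict(stop=(332,320),barA=(222,240),barB=(222,342),h=(365,230)).items():
    print(n,atz(c,np.array(u)*.64,100))
E
```

```text
stop [424.28376232  64.75609856 100.        ]
barA [595.33056612 290.27917494 100.        ]
barB [385.14275295 283.78747398 100.        ]
h [610.41212928  -4.06360298 100.        ]
```

View pics/s1.png

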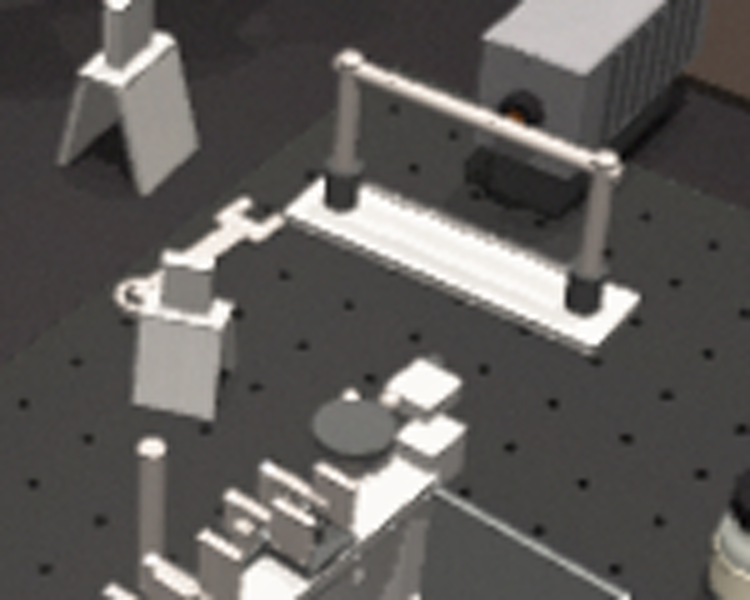

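View pics/t1.png

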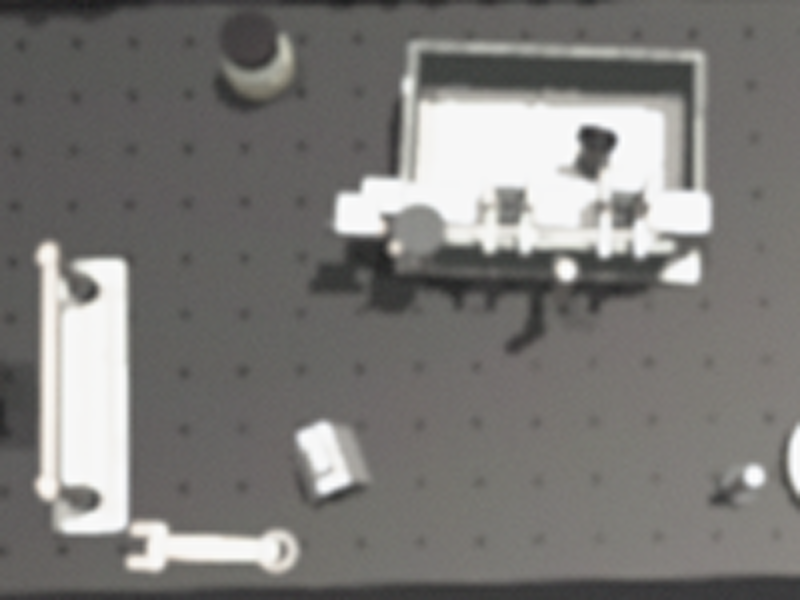

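The crops confirm the small stop: scene crop feet at (133,403) and (213,418), fin top at (165-212, 258). The bar runs along world x, with ends at (350,62) and (605,165) in the scene crop and (47,255) and (45,488) in the top crop.

Run:
```python
from h import *
T=cam('top');S=cam('scene')
tp=lambda u:(130+u[0]/4,90+u[1]/4); sp=lambda u:(240+u[0]/5,110+u[1]/5)
def tri(us,ut):
    r=lambda X:np.r_[proj(S,X)[0]-sp(us),proj(T,X)[0]-tp(ut)]
    o=least_squares(r,[450,100,80]); return o.x.round(1),np.abs(o.fun).max().round(2)
print('barfar?',tri((350,62),(45,488)),tri((605,165),(47,255)))
print('fin top scene z109',atz(S,sp((188,257)),109),'feet',atz(S,sp((133,403)),12),atz(S,sp((213,418)),12))
print('plate top z73 scene R corner',atz(S,sp((232,303)),73),atz(S,sp((218,327)),73),atz(S,sp((137,313)),73))
print('plate corners top z73',[atz(T,tp(u),73).round(0) for u in((296,432),(325,420),(345,490),(315,500))])
print('handle top z172',atz(S,sp((152,445)),172),atz(T,tp((567,268)),172), tri((152,445),(567,268)))
print('knuckle',atz(T,tp((417,230)),112), tri((355,425),(417,230)))
print('rail z112 ends',atz(T,tp((405,200)),112),atz(T,tp((705,215)),112))
print('tabs z~150',[atz(T,tp(u),160).round(0) for u in((490,220),(525,220),(605,220),(640,220))])
```

```text
barfar? (array([403.9, 278.7, 127.8]), np.float64(0.15)) (array([586.6, 282.2, 128.5]), np.float64(0.04))
fin top scene z109 [431.0176879   75.69514885 109.        ] feet [417.95972018  41.1985116   12.        ] [463.87285642  60.49114793  12.        ]
plate top z73 scene R corner [450.87436552  93.87633034  73.        ] [457.74924331  70.83444372  73.        ] [412.61229693  51.33903929  73.        ]
plate corners top z73 [array([451.,  95.,  73.]), array([460.,  72.,  73.]), array([403.,  56.,  73.]), array([395.,  80.,  73.])]
handle top z172 [ 556.35112513 -119.8387683   172.        ] [ 555.77268702 -121.88148727  172.        ] (array([ 556.4, -121.1,  172.7]), np.float64(0.29))
knuckle [605.77090407  -6.70141393 112.        ] (array([601.6,  -6.3, 130.4]), np.float64(0.47))
rail z112 ends [630.92954578   2.57922928 112.        ] [ 613.34006879 -237.93890322  112.        ]
tabs z~150 [array([598., -65., 160.]), array([598., -92., 160.]), array([ 596., -153.,  160.]), array([ 596., -180.,  160.])]
```

>>> servo_tool --deltas '[[[-0.19,-0.15,0.0],[0,0,0],1],[[-0.19,-0.15,0.0],[0,0,0],1],[[-0.19,-0.15,0.0],[0,0,0],1],[[-0.19,-0.15,0.0],[0,0,0],1],[[-0.19,-0.15,0.0],[0,0,0],1],[[-0.19,-0.15,0.0],[0,0,0],1],[[-0.19,-0.15,0.0],[0,0,0],1],[[-0.19,-0.15,0.0],[0,0,0],1]]' --squeeze 30

```text
time_s: 1.0
eef_pos: [386.3, 155.9, 210.6]
ee_rot: [0.0, 0.181, 0.983, 0.0]
force: [1.1, 1.3, -0.1]
grip_width: 0.996
grip_force: 0.0
```

```bash
cat >> h.py <<'E'
def go(pos,yaw):
    """remaining shift (units of 20cm) in present tool axes, after-turn axes, and turn (rotvec/90deg); yaw=deg of tool y in world, tool down"""
    s=telemetry.sense(); R=q2R(s['ee_rot']); a=np.radians(yaw)
    y=np.array([np.cos(a),np.sin(a),0]); z=np.array([0,0,-1.]); Rg=np.c_[np.cross(y,z),y,z]
    d=(np.array(pos)-s['eef_pos'])/200
    print('t',round(s['time_s'],2),'p',s['eef_pos'].round(1),'F',s['force'].round(1),'grip',round(s['grip_width'],3),round(s['grip_force'],1),'j',s['joints'].round(2))
    print('shift now-axes',(R.T@d).round(4),'goal-axes',(Rg.T@d).round(4),'turn',(Rn.from_matrix(R.T@Rg).as_rotvec()/(np.pi/2)).round(4))
E
python3 -c "
from h import *
go((431,73,200),113.4)"
```

```text
t 1.0 p [386.3 155.9 210.6] F [ 1.1  1.3 -0.1] grip 0.996 0.0 j [ 0.1   0.07  1.79  0.    1.28 -1.11]
shift now-axes [-0.3569 -0.3076  0.0532] goal-axes [-0.0406 -0.4694  0.0532] turn [ 1.000e-04  3.000e-04 -4.923e-01]
```

>>> servo_tool --deltas '[[[-0.18,-0.15,0.02],[0,0,0],1],[[-0.18,-0.15,0.03],[0,0,0],1],[[0,0,0],[0,0,-0.09],1],[[0,0,0],[0,0,-0.09],1],[[0,0,0],[0,0,-0.09],1],[[0,0,0],[0,0,-0.09],1],[[0,0,0],[0,0,-0.09],1],[[0,0,0],[0,0,-0.04],1]]'

```text
time_s: 1.8
eef_pos: [431.5, 76.0, 200.4]
ee_rot: [-0.0, -0.203, 0.979, 0.0]
force: [-0.7, 0.1, 0.2]
grip_width: 0.998
grip_force: 0.0
```

```bash
python3 -c "
from h import *
s=telemetry.sense(); w=optics.capture('wrist'); np.save('w1.npy',w); c=cam('wrist',s); np.save('w1s.npy',np.r_[s['eef_pos'],s['ee_rot']])
cv2.imwrite('pics/w1.png',crop(w,0,0,512,384,1.5625))
go((431,73,80),113.4)
print(proj(c,[[431,73,109],[600,-80,170],[600,-170,170],[556,-121,172]])*1.5625)"
```

```text
t 1.85 p [431.4  76.1 200.4] F [ 0.3 -0.7 -0. ] grip 1.001 0.0 j [-0.09  0.13  1.76 -0.    1.26 -2.08]
shift now-axes [ 0.008  -0.0132  0.602 ] goal-axes [ 0.0081 -0.0131  0.602 ] turn [ 0.0001 -0.0002  0.0016]
[[ 399.99905597  286.30889764]
 [   0.96179662  491.40560952]
 [-182.74223598  431.40493915]
 [ -74.46425557  396.28609364]]
```

View pics/w1.png

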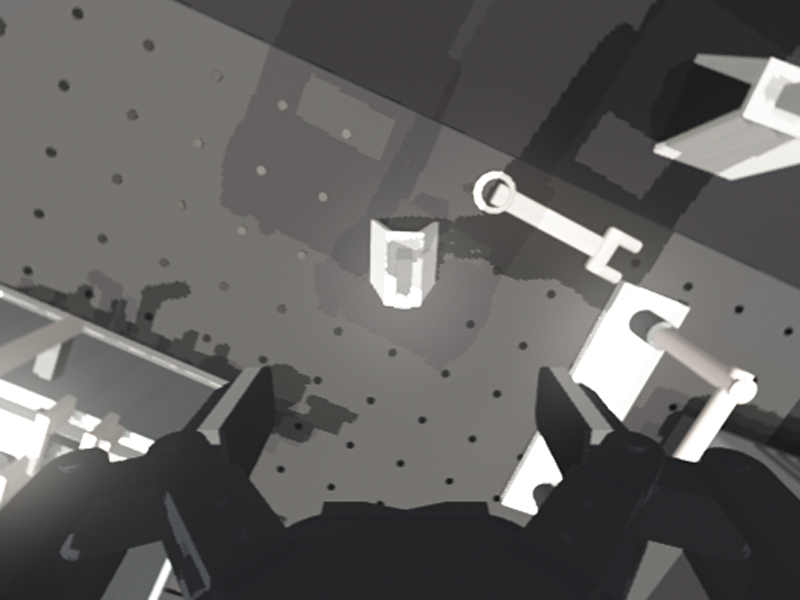

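The wrist view has the small stop with its plate centred at (405,268) and its ridge vertical, so the fingers are aligned with it.

```bash
python3 -c "
from h import *
a=np.load('w1s.npy'); c=cam('wrist',dict(eef_pos=a[:3],ee_rot=a[3:]))
for u,z in(((405,268),73),((404,266),109),((385,231),73),((425,231),73),((390,304),73),((419,306),73)): print(atz(c,np.array(u)/1.5625,z).round(1))
w=np.load('w1.npy'); cv2.imwrite('pics/w1c.png',crop(w,225,130,70,75,8))"
```

```text
[427.5  74.7  73. ]
[418.7  70.3 109. ]
[410.   52.8  73. ]
[399.5  76.8  73. ]
[454.8  75.4  73. ]
[448.2  94.2  73. ]
```

View pics/w1c.png

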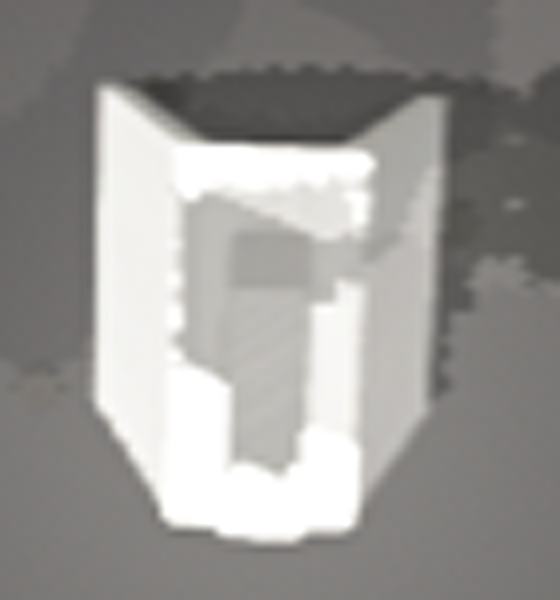

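>>> servo_tool --deltas '[[[0.01,-0.007,0.15],[0,0,0],0.7],[[0,0,0.15],[0,0,0],0.6],[[0,0,0.15],[0,0,0],0.6],[[0,0,0.15],[0,0,0],0.6],[[0,0,0],[0,0,0],0.0],[[0,0,0],[0,0,0],0.0],[[0,0,0],[0,0,0],0.0],[[0,0,0],[0,0,0],0.0]]' --squeeze 40

```text
time_s: 2.65
eef_pos: [431.1, 73.9, 81.9]
ee_rot: [0.001, -0.201, 0.98, -0.0]
force: [-0.3, 0.2, 4.3]
grip_width: 0.097
grip_force: 41.6
```

```bash
python3 -c "
from h import *
go((495,280.5,215),91)"
```

```text
t 2.65 p [431.1  73.9  81.9] F [-0.3  0.2  4.3] grip 0.097 41.6 j [-0.1   0.28  1.92 -0.    0.94 -2.07]
shift now-axes [-0.702   0.8227 -0.665 ] goal-axes [-0.3374  1.0272 -0.6655] turn [-0.0006  0.0017  0.2466]
```

>>> servo_tool --deltas '[[[0,0,-0.07],[0,0,0],0],[[0,0,-0.14],[0,0,0],0],[[0,0,-0.15],[0,0,0],0],[[0,0,-0.15],[0,0,0],0],[[0,0,-0.15],[0,0,0],0],[[0,0,-0.05],[0,0,0.082],0],[[0,0,0],[0,0,0.082],0],[[0,0,0],[0,0,0.082],0]]'

```text
time_s: 3.45
eef_pos: [430.3, 74.0, 223.6]
ee_rot: [0.001, -0.007, 1.0, -0.0]
force: [-1.1, -0.2, -1.2]
grip_width: 0.097
grip_force: 40.9
```

>>> servo_tool --deltas '[[[-0.034,0.103,0],[0,0,0],0],[[-0.054,0.164,0],[0,0,0],0],[[-0.054,0.164,0],[0,0,0],0],[[-0.054,0.164,0],[0,0,0],0],[[-0.054,0.164,0],[0,0,0],0],[[-0.054,0.164,0],[0,0,0],0],[[-0.034,0.103,0],[0,0,0],0],[[0,0,0],[0,0,0],0]]'

```text
time_s: 4.25
eef_pos: [494.1, 282.5, 222.7]
ee_rot: [0.0, -0.01, 1.0, 0.0]
force: [-0.4, 0.6, -1.6]
grip_width: 0.099
grip_force: 40.9
```

```bash
python3 -c "
from h import *
go((495,280.5,146),91)
s=telemetry.sense(); w=optics.capture('wrist'); c=cam('wrist',s); np.save('w2.npy',w); np.save('w2s.npy',np.r_[s['eef_pos'],s['ee_rot']])
a=crop(w,100,60,312,234,1.8)
sc=optics.capture('scene'); b=crop(sc,290,80,110,110,4)
cv2.imwrite('pics/w2.png',np.hstack([cv2.resize(a,(440,330)),b[:330,:350]]))
print(proj(c,[[404,279,127],[587,282,127],[495,280.5,127]]))
print(proj(cam('scene'),[[404,279,127],[587,282,127],[495,280.5,127]]))
"
```

```text
t 4.25 p [494.1 282.5 222.7] F [-0.4  0.6 -1.6] grip 0.099 40.9 j [ 0.31  0.4   1.34  0.    1.4  -1.28]
shift now-axes [-0.0043 -0.0103  0.3835] goal-axes [-0.0045 -0.0101  0.3835] turn [0.0004 0.0003 0.0022]
[[257.55878402  81.77031708]
 [256.90776352 269.8531554 ]
 [257.21227574 184.389403  ]]
[[309.92507525 122.62391804]
 [361.0650659  143.47567291]
 [334.63765726 132.69841937]]
```

View pics/w2.png

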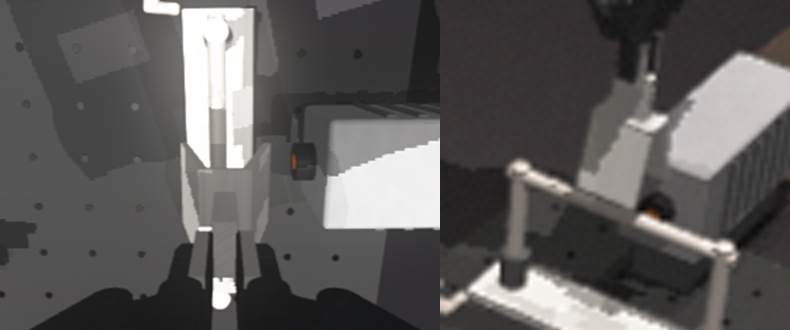

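Wrist view: the bar is between the legs, about 3 px left of the stop's centre line, which I'll correct by -2.7 mm in y. Then I lower it.

>>> servo_tool --deltas '[[[-0.004,-0.0135,0.06],[0,0,0],0],[[0,0,0.1],[0,0,0],0],[[0,0,0.1],[0,0,0],0],[[0,0,0.08],[0,0,0],0],[[0,0,0.03],[0,0,0],0],[[0,0,0],[0,0,0],0]]'

```text
time_s: 4.95
eef_pos: [494.6, 276.9, 147.8]
ee_rot: [-0.001, -0.009, 1.0, -0.0]
force: [-0.7, -0.1, -1.8]
grip_width: 0.099
grip_force: 40.9
```

>>> servo_tool --deltas '[[[0,0.013,0.005],[0,0,0],0],[[0,0,0.01],[0,0,0],0],[[0,0,0],[0,0,0],0]]'

```text
time_s: 5.25
eef_pos: [495.2, 280.5, 146.1]
ee_rot: [0.001, -0.009, 1.0, 0.0]
force: [-0.9, 0.5, -0.8]
grip_width: 0.097
grip_force: 41.1
```

>>> servo_tool --deltas '[[[0,0,0.008],[0,0,0],0],[[0,0,0],[0,0,0],0]]'

```text
time_s: 5.45
eef_pos: [495.4, 280.7, 145.9]
ee_rot: [0.001, -0.009, 1.0, 0.001]
force: [-3.5, 0.2, 11.1]
grip_width: 0.098
grip_force: 42.4
```

Seated on the bar: 11 N upward. I'll release the stop and rise clear.

>>> servo_tool --deltas '[[[0,0,-0.005],[0,0,0],0.15],[[0,0,0],[0,0,0],0.3],[[0,0,0],[0,0,0],0.45],[[0,0,0],[0,0,0],0.45],[[0,0,-0.1],[0,0,0],0.45],[[0,0,-0.2],[0,0,0],0.45],[[0,0,-0.15],[0,0,0],0.45]]'

```text
time_s: 6.15
eef_pos: [495.0, 280.3, 236.7]
ee_rot: [0.0, -0.009, 1.0, 0.0]
force: [0.2, -0.2, -0.2]
grip_width: 0.451
grip_force: 0.0
```

```bash
python3 -c "
from h import *
go((560,-115,250),90)
sc=optics.capture('scene'); b=crop(sc,290,80,100,90,6)
cv2.imwrite('pics/s3.png',cv2.resize(b,(600,540)))
"
```

```text
t 6.15 p [495.  280.3 236.7] F [ 0.2 -0.2 -0.2] grip 0.451 0.0 j [ 0.31  0.39  1.32 -0.    1.43 -1.28]
shift now-axes [-0.2886 -1.9824 -0.0665] goal-axes [-0.3252 -1.9767 -0.0663] turn [0.0002 0.0005 0.0118]
```

View pics/s3.png

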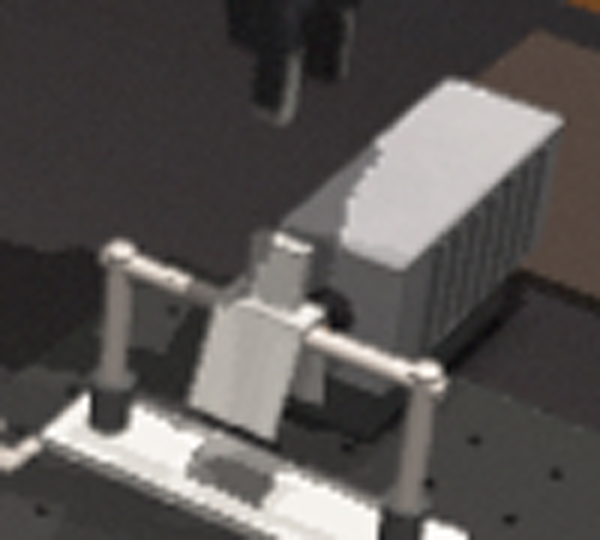

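The stop hangs upright on the bar's middle: plate centre x≈270, bar ends at 118 and 428. Next I go over the catches.

>>> servo_tool --deltas '[[[-0.06,-0.235,-0.02],[0,0,0],0.65],[[-0.06,-0.235,-0.02],[0,0,0],0.65],[[-0.06,-0.235,-0.02],[0,0,0],0.65],[[-0.06,-0.235,-0.02],[0,0,0],0.65],[[-0.06,-0.235,-0.02],[0,0,0],0.65],[[-0.06,-0.235,-0.02],[0,0,0],0.65],[[-0.06,-0.235,-0.02],[0,0,0],0.65],[[-0.06,-0.235,-0.02],[0,0,0],0.65]]'

```text
time_s: 7.0
eef_pos: [597.9, -95.9, 266.8]
ee_rot: [-0.0, -0.009, 1.0, 0.0]
force: [0.2, -0.4, -0.2]
grip_width: 0.647
grip_force: 0.0
```

>>> servo_tool --deltas '[[[-0.05,-0.1,0],[0,0,0],0.65],[[0,0,0],[0,0,0],0.65]]'

```text
time_s: 7.2
eef_pos: [608.5, -116.5, 265.6]
ee_rot: [-0.001, -0.007, 1.0, 0.0]
force: [1.0, -0.1, 0.1]
grip_width: 0.648
grip_force: 0.0
```

```bash
python3 -c "
from h import *
go((598,-118,270),90)
s=telemetry.sense(); w=optics.capture('wrist'); c=cam('wrist',s); np.save('w3.npy',w); np.save('w3s.npy',np.r_[s['eef_pos'],s['ee_rot']])
cv2.imwrite('pics/w3.png',crop(w,100,60,320,240,2.5))
"
```

```text
t 7.2 p [ 608.5 -116.5  265.6] F [ 1.  -0.1  0.1] grip 0.648 0.0 j [-0.38  0.5   1.08 -0.    1.56 -1.96]
shift now-axes [ 0.0526 -0.0065 -0.022 ] goal-axes [ 0.0525 -0.0073 -0.022 ] turn [ 0.0001 -0.0008  0.0095]
```

View pics/w3.png

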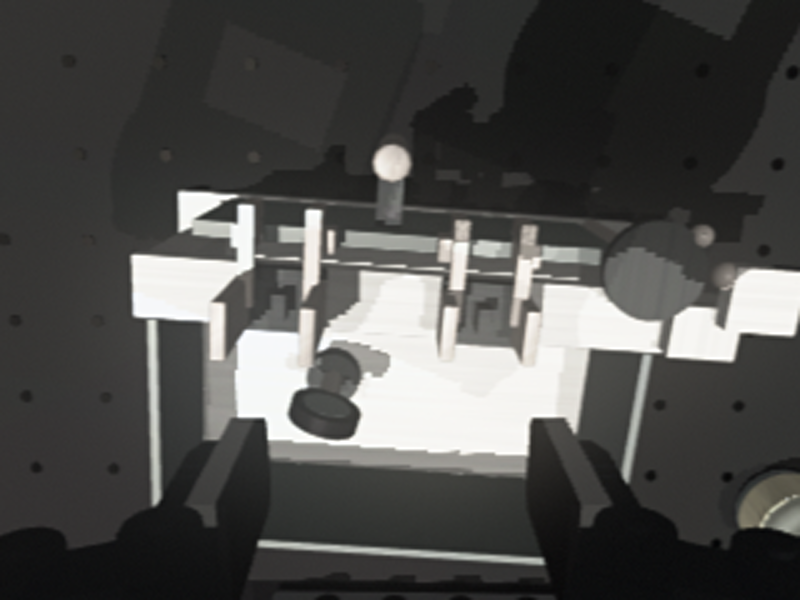

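The wrist crop shows the left catch with the taller (wider) tabs, top faces at (218,328) and (307,337). The right catch has the short tabs at (450,332) and (528,338), and the handle top is at (391,162). The tall catch is therefore the one farther from the hinge.

```bash
python3 -c "
from h import *
a=np.load('w3s.npy'); c=cam('wrist',dict(eef_pos=a[:3],ee_rot=a[3:]))
for n,u,z in(('tallR',(218,328),170),('tallL',(307,337),170),('shortR',(450,332),152),('shortL',(528,338),152),('handle',(391,162),172),('penfrontR',(132,255),112),('penrR',(157,505),112),('rail1',(132,316),112),('rail2',(740,358),112)): print(n,atz(c,np.array(u)/2.5+[100,60],z).round(1))
T=cam('top');S=cam('scene')
print(proj(T,[[601,-165,170],[600,-75,152]]),proj(S,[[601,-165,170],[600,-75,152]])*1.5625)
"
```

```text
tallR [ 617. -185.  170.]
tallL [ 620.1 -151.2  170. ]
shortR [622.9 -95.4 152. ]
shortL [625.  -63.5 152. ]
handle [ 554.1 -120.1  172. ]
penfrontR [ 601.4 -236.9  112. ]
penrR [ 729.  -235.8  112. ]
rail1 [ 630.2 -239.5  112. ]
rail2 [646.3  44.7 112. ]
[[285.40438417 142.4571758 ]
 [255.76348599 145.12113449]] [[427.34900906 339.98799928]
 [460.98942782 316.84108306]]
```

>>> servo_tool --deltas '[[[0,0,0],[0,0,0.048],0.65],[[-0.03,-0.13,0],[0,0,0],0.65],[[-0.035,-0.125,0],[0,0,0],0.65],[[0,0,0.1],[0,0,0],0.65],[[0,0,0.1],[0,0,0],0.65],[[0,0,0],[0,0,0],0.65]]'

```text
time_s: 7.85
eef_pos: [617.2, -163.4, 224.3]
ee_rot: [-0.002, 0.028, 1.0, 0.001]
force: [-0.7, -0.1, -0.4]
grip_width: 0.65
grip_force: 0.0
```

```bash
python3 -c "
from h import *
go((618.5,-168,135),86.7)"
```

```text
t 7.85 p [ 617.2 -163.4  224.3] F [-0.7 -0.1 -0.4] grip 0.65 0.0 j [-0.44  0.57  1.08  0.    1.5  -1.96]
shift now-axes [-0.0101 -0.0234  0.4463] goal-axes [-0.008  -0.0224  0.4464] turn [ 0.0014 -0.0031  0.0013]
```

>>> servo_tool --deltas '[[[-0.005,-0.012,0.1],[0,0,0],0.65],[[0,0,0.1],[0,0,0],0.65],[[0,0,0],[0,0,0],0.65]]'

```text
time_s: 8.15
eef_pos: [618.3, -166.3, 185.5]
ee_rot: [-0.002, 0.028, 1.0, 0.001]
force: [0.9, 0.4, -0.1]
grip_width: 0.655
grip_force: 0.0
```

```bash
python3 -c "
from h import *
go((618.5,-168,135),86.7)"
```

```text
t 8.15 p [ 618.3 -166.3  185.5] F [ 0.9  0.4 -0.1] grip 0.655 0.0 j [-0.45  0.59  1.14  0.    1.41 -1.96]
shift now-axes [-0.0021 -0.0086  0.2524] goal-axes [-0.0012 -0.0082  0.2524] turn [ 0.0009 -0.0022  0.0012]
```

>>> servo_tool --deltas '[[[0,-0.006,0.08],[0,0,0],0.65],[[0,0,0.08],[0,0,0],0.65],[[0,0,0.08],[0,0,0],0.65],[[0,0,0],[0,0,0],0.65]]'

```text
time_s: 8.55
eef_pos: [618.7, -168.2, 138.7]
ee_rot: [-0.001, 0.028, 1.0, 0.0]
force: [-1.0, 0.4, 0.5]
grip_width: 0.649
grip_force: 0.0
```

>>> servo_tool --deltas '[[[0,0,0],[0,0,0],0.4],[[0,0,0],[0,0,0],0.2],[[0,0,0],[0,0,0],0.1],[[0,0,0],[0,0,0],0.1],[[0,0,0],[0,0,0],0.1]]' --squeeze 35

```text
time_s: 9.05
eef_pos: [620.0, -168.9, 142.0]
ee_rot: [0.002, 0.028, 1.0, -0.001]
force: [-0.7, 2.7, 10.0]
grip_width: 0.214
grip_force: 35.5
```

>>> servo_tool --deltas '[[[0,0,0],[0,0,0],0.1],[[0,0,0],[0,0,0],0.1],[[0,0,0],[0,0,0],0.4],[[0,0,0],[0,0,0],0.6],[[0,0,0],[0,0,0],0.6],[[0,0,-0.12],[0,0,0],0.6],[[0,0,-0.15],[0,0,0],0.6],[[0,0,0],[0,0,0],0.6]]'

```text
time_s: 9.85
eef_pos: [620.4, -169.7, 197.2]
ee_rot: [0.003, 0.028, 1.0, -0.002]
force: [-0.3, -0.0, 0.4]
grip_width: 0.597
grip_force: 0.0
```

```bash
python3 -c "
from h import *
go((624,-79.5,128),86.7)"
```

```text
t 9.85 p [ 620.4 -169.7  197.2] F [-0.3 -0.   0.4] grip 0.597 0.0 j [-0.45  0.59  1.13 -0.    1.42 -1.96]
shift now-axes [0.0102 0.4521 0.3449] goal-axes [0.0082 0.4511 0.3462] turn [-0.0018  0.0043  0.0004]
```

Moving over the short catch, with a wrist picture on the way to check the tall one.

>>> servo_tool --deltas '[[[0.002,0.15,-0.1],[0,0,0],0.62],[[0.002,0.15,-0.1],[0,0,0],0.62],[[0.004,0.15,0],[0,0,0],0.62],[[0,0,0],[0,0,0],0.62]]'

```text
time_s: 10.25
eef_pos: [622.7, -75.8, 233.2]
ee_rot: [0.0, 0.027, 1.0, 0.0]
force: [0.8, -0.8, 0.3]
grip_width: 0.618
grip_force: 0.0
```

```bash
python3 -c "
from h import *
go((624,-79.5,128),86.7)
s=telemetry.sense(); w=optics.capture('wrist'); c=cam('wrist',s); np.save('w4.npy',w); np.save('w4s.npy',np.r_[s['eef_pos'],s['ee_rot']])
cv2.imwrite('pics/w4.png',crop(w,60,60,320,240,2.5))
"
```

```text
t 10.25 p [622.7 -75.8 233.2] F [ 0.8 -0.8  0.3] grip 0.618 0.0 j [-0.31  0.53  1.12  0.    1.49 -1.83]
shift now-axes [-0.0072 -0.0183  0.5261] goal-axes [-0.0076 -0.018   0.5261] turn [0.0004 0.0004 0.0027]
```

View pics/w4.png

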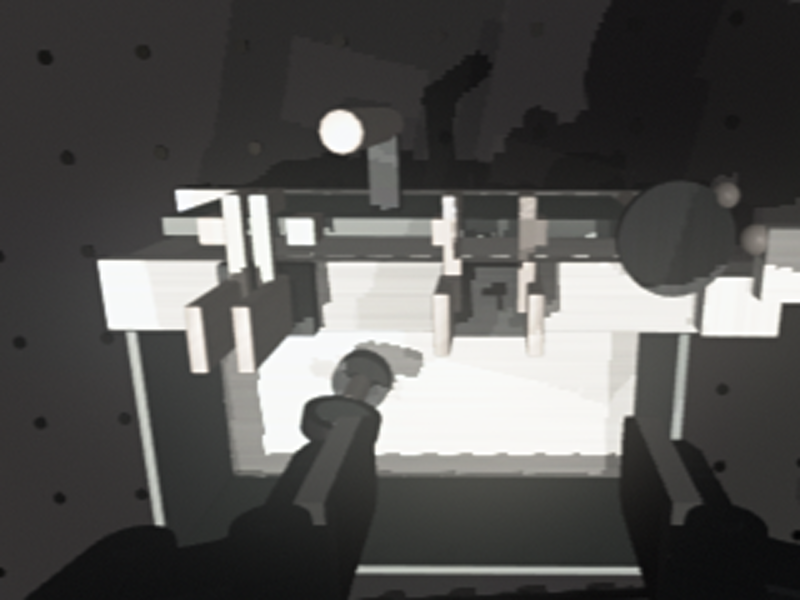

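The tall tabs are clearly together (198 and 245, prongs closed). The short tabs are at (442,325) and (535,325), still apart.

```bash
python3 -c "
from h import *
a=np.load('w4s.npy'); c=cam('wrist',dict(eef_pos=a[:3],ee_rot=a[3:]))
for u,z in(((442,325),152),((535,325),152),((198,340),170),((245,340),170),((341,131),172)): print(atz(c,np.array(u)/2.5+[60,60],z).round(1))
"
```

```text
[623.6 -96.2 152. ]
[625.4 -62.9 152. ]
[ 619.1 -176.2  170. ]
[ 619.9 -160.5  170. ]
[ 554.3 -120.3  172. ]
```

>>> servo_tool --deltas '[[[-0.007,-0.014,0.12],[0,0,0],0.65],[[0,0,0.15],[0,0,0],0.65],[[0,0,0.1],[0,0,0],0.65],[[0,0,0],[0,0,0],0.65]]'

```text
time_s: 10.7
eef_pos: [622.2, -82.5, 155.3]
ee_rot: [-0.003, 0.029, 1.0, 0.001]
force: [1.0, 0.5, -0.2]
grip_width: 0.649
grip_force: 0.0
```

>>> servo_tool --deltas '[[[-0.008,0.01,0.06],[0,0,0],0.65],[[0,0,0.07],[0,0,0],0.65],[[0,0,0],[0,0,0],0.65]]'

```text
time_s: 11.0
eef_pos: [624.8, -79.9, 131.0]
ee_rot: [-0.001, 0.028, 1.0, 0.0]
force: [-0.5, 0.5, 0.8]
grip_width: 0.65
grip_force: 0.0
```

>>> servo_tool --deltas '[[[0,0,0],[0,0,0],0.4],[[0,0,0],[0,0,0],0.2],[[0,0,0],[0,0,0],0.1],[[0,0,0],[0,0,0],0.1],[[0,0,0],[0,0,0],0.1],[[0,0,0],[0,0,0],0.1],[[0,0,0],[0,0,0],0.1]]'

```text
time_s: 11.7
eef_pos: [625.5, -80.0, 132.9]
ee_rot: [0.0, 0.028, 1.0, -0.0]
force: [-0.1, -0.7, -0.0]
grip_width: 0.098
grip_force: 0.0
```

Nothing was held this time: opening 0.10, no grip force. The grasp sat too near the tab tops. I'll lift and measure.

>>> servo_tool --deltas '[[[0,0,-0.1],[0,0,0],0.1],[[0,0,-0.2],[0,0,0],0.1],[[0,0,-0.2],[0,0,0],0.62],[[0,0,0],[0,0,0],0.62],[[0,0,0],[0,0,0],0.62]]'

```text
time_s: 12.2
eef_pos: [625.6, -80.0, 233.3]
ee_rot: [0.001, 0.028, 1.0, -0.0]
force: [-0.3, 0.4, -0.4]
grip_width: 0.602
grip_force: 0.0
```

```bash
python3 -c "
from h import *
go((624.5,-79.5,124),86.7)
s=telemetry.sense(); w=optics.capture('wrist'); c=cam('wrist',s); g=cv2.cvtColor(w,cv2.COLOR_BGR2GRAY); np.save('w5.npy',w)
g0=cv2.cvtColor(np.load('w4.npy'),cv2.COLOR_BGR2GRAY)
p=proj(c,[[624.5,-79.5,152],[624.5,-96.5,152],[624.5,-62.5,152],[619.5,-168,170]]);print(p.round(1))
r=int(round(p[0,1]));x=int(p[0,0])
for rr in(r-8,r,r+4): print(rr,g[rr,x-35:x+36])
print('old',g0[190,60+170-10:60+225])
q=p[3].astype(int); print('tall',g[q[1],q[0]-25:q[0]+26])
"
```

```text
t 12.2 p [625.6 -80.  233.3] F [-0.3  0.4 -0.4] grip 0.602 0.0 j [-0.31  0.54  1.1   0.    1.5  -1.83]
shift now-axes [0.0063 0.0023 0.5463] goal-axes [0.0057 0.0022 0.5463] turn [-0.0002  0.0007  0.0004]
[[260.  186.6]
 [241.  187.6]
 [279.1 185.6]
 [153.6 192.7]]
179 [225 225 225 224 223 223 224 224 224 225 225 223 211 222 238 241 237 233
 222 159  97  94  98  93  80  72  70  73  96 107 107 107 109 109 109 109
 110 108  90  74  93 107 106 105 103 104 128 200 224 203 148 174 233 238
 231 220 208 165 140 143 144 143 139 150 230 244 244 243 243 243 243]
187 [225 225 225 225 225 224 225 224 224 224 224 224 223 218 230 235 231 226
 216 162 103 104 112 115 114 114 114 113 113 113 113 112 112 120 125 126
 125 125 125 125 126 124 124 119 117 118 119 118 120 111 112 192 228 225
 215 206 196 190 231 243 242 241 241 241 241 241 241 241 241 241 241]
191 [246 246 246 246 245 246 246 246 246 246 246 246 246 230 232 236 232 226
 214 161 115 144 163 164 163 163 164 164 163 164 164 164 165 169 172 171
 172 171 171 171 171 170 171 170 170 171 170 170 169 151 125 191 225 223
 215 207 195 208 238 244 243 243 243 243 243 243 243 243 243 243 243]
old [223 223 223 223 223 223 222 222 222 222 222 221 217 215 232 235 230 226
 214 164 105  93 105 111 112 112 111 111 111 111 111 110 110 110 110 110
 110 115 120 123 123 123 122 116 111 108 108 109 112 107 116 192 229 226
 220 215 199 205 234 241 241 241 241 241 240]
tall [ 67  67  68  68  68  68  70  69  69  70  68  90 197 234 237 241 245 245
 202 114  82  83  83  82  82  83  83  82  83  81  99 204 238 241 243 245
 247 212 121  86  86  86  87  87  87  87  87  87  84  94 168]
```

>>> servo_tool --deltas '[[[0.004,0,0.15],[0,0,0],0.65],[[0,0,0.2],[0,0,0],0.65],[[0,0,0.12],[0,0,0],0.65],[[0,0,0.06],[0,0,0],0.65],[[0,0,0],[0,0,0],0.65]]'

```text
time_s: 12.75
eef_pos: [623.8, -79.7, 124.8]
ee_rot: [-0.002, 0.029, 1.0, 0.001]
force: [0.6, -0.1, -0.3]
grip_width: 0.646
grip_force: 0.0
```

>>> servo_tool --deltas '[[[0,0,0.01],[0,0,0],0.5],[[0,0,0],[0,0,0],0.45],[[0,0,0],[0,0,0],0.42]]'

```text
time_s: 13.05
eef_pos: [625.4, -79.0, 126.4]
ee_rot: [0.001, 0.028, 1.0, 0.001]
force: [1.0, 6.0, 2.0]
grip_width: 0.425
grip_force: 4.0
```

>>> servo_tool --deltas '[[[0,0,0],[0,0,0],0.36],[[0,0,0],[0,0,0],0.36]]'

```text
time_s: 13.25
eef_pos: [625.4, -79.1, 126.7]
ee_rot: [0.001, 0.028, 1.0, 0.0]
force: [0.1, 4.6, 3.8]
grip_width: 0.36
grip_force: 4.0
```

Contact at 4 N a side, and the tabs are moving. I'll continue closing.

>>> servo_tool --deltas '[[[0,0,0.01],[0,0,0],0.3],[[0,0,0],[0,0,0],0.3]]'

```text
time_s: 13.45
eef_pos: [625.7, -79.1, 124.8]
ee_rot: [0.002, 0.028, 1.0, 0.0]
force: [0.5, 5.3, 3.4]
grip_width: 0.3
grip_force: 3.7
```

>>> servo_tool --deltas '[[[0,0,0],[0,0,0],0.22],[[0,0,0],[0,0,0],0.18],[[0,0,0],[0,0,0],0.18],[[0,0,0],[0,0,0],0.18]]'

```text
time_s: 13.85
eef_pos: [625.7, -79.1, 125.5]
ee_rot: [0.002, 0.028, 1.0, 0.0]
force: [-1.4, 5.4, 6.8]
grip_width: 0.219
grip_force: 34.2
```

>>> servo_tool --deltas '[[[0,0,0],[0,0,0],0.18],[[0,0,0],[0,0,0],0.4],[[0,0,0],[0,0,0],0.6],[[0,0,0],[0,0,0],0.6],[[0,0,-0.15],[0,0,0],0.6],[[0,0,-0.2],[0,0,0],0.6],[[0,0,-0.15],[0,0,0],0.6],[[0,0,0],[0,0,0],0.6]]'

```text
time_s: 14.65
eef_pos: [626.2, -80.6, 227.8]
ee_rot: [0.004, 0.029, 1.0, -0.001]
force: [-0.4, 0.4, 0.6]
grip_width: 0.603
grip_force: 0.0
```

>>> servo_tool --deltas '[[[0.11,-0.075,0],[0,0,0],0.6],[[0.12,-0.075,0],[0,0,0],0.6],[[0.11,-0.075,0],[0,0,0],0.6],[[0,0,0],[0,0,0],0.6]]'

```text
time_s: 15.05
eef_pos: [552.4, -122.3, 222.8]
ee_rot: [-0.001, 0.03, 1.0, -0.0]
force: [1.1, 0.2, -0.3]
grip_width: 0.6
grip_force: 0.0
```

```bash
python3 -c "
from h import *
go((554.3,-120.3,130),86.7)
s=telemetry.sense(); w=optics.capture('wrist'); c=cam('wrist',s); g=cv2.cvtColor(w,cv2.COLOR_BGR2GRAY)
p=proj(c,[[619.5,-168,170],[624.5,-79.5,152],[554.3,-120.3,172]]);print(p.round(1))
for q in p: u,v=q.round().astype(int); print(g[v,max(u-26,0):u+27])
T=cam('top'); t=optics.capture('top'); np.save('t5.npy',t)
"
```

```text
t 15.05 p [ 552.4 -122.3  222.8] F [ 1.1  0.2 -0.3] grip 0.6 0.0 j [-0.42  0.4   1.35 -0.    1.4  -1.94]
shift now-axes [-0.0093  0.0109  0.4638] goal-axes [-0.0089  0.0107  0.4638] turn [-0.0002 -0.0007 -0.001 ]
[[211.5 274.4]
 [310.2 263.1]
 [262.3 201.2]]
[ 33  34  34  34  34  34  33  34  34  35  35  35  33  32  32  34  34  34
  33  34  35  32  39 121 231 245 244 243 243 243 243 232 233 235 234 234
 236 220 142  76 108 144 104  45  34  36  39  45  51  59  60  62  62]
[244 244 244 244 244 244 244 244 244 244 245 237 166  92 111 199 226 222
 219 217 211 235 204 101  36  31  33  33  32  32  32  32  32  31  30  29
  28  29  29  29  30  30  51  67  70  71  71  72  63  46  30  24  23]
[ 54  54  54  53  54  54  54  55  55  54  54  55  55  55  56  56  54  63
 139 210 235 235 230 225 220 217 211 204 199 195 191 186 183 174 136  81
  56  54  56  56  55  56  54  55  55  55  55  54  55  55  54  54  54]
```

The short right tab is now about 8 mm from centre, so it is squeezed in, and the handle is exactly where predicted. I descend and grip it.

>>> servo_tool --deltas '[[[-0.006,0.008,0.15],[0,0,0],0.6],[[0,0,0.16],[0,0,0],0.6],[[0,0,0.13],[0,0,0],0.6],[[0,0,0],[0,0,0],0.6],[[0,0,0],[0,0,0],0.3],[[0,0,0],[0,0,0],0.05],[[0,0,0],[0,0,0],0.0],[[0,0,0],[0,0,0],0.0]]' --squeeze 60

```text
time_s: 15.95
eef_pos: [556.4, -120.0, 136.6]
ee_rot: [0.002, 0.028, 1.0, -0.001]
force: [-0.4, -0.8, 6.1]
grip_width: 0.126
grip_force: 58.6
```

```bash
python3 -c "
from h import *
go((554.3,-120.3,130),86.7)
s=telemetry.sense(); H=np.array([600.7,-7.7]); v=s['eef_pos'][:2]-H; r=np.hypot(*v); a0=np.arctan2(v[1],v[0]); print(r)
y=q2R(s['ee_rot'])[:2,:2]
th=[0,.1,.25,.4,.55,.7,.85,1.0,1.15,1.3,1.42,1.5]
P=[H+r*np.array([np.cos(a0-t),np.sin(a0-t)]) for t in th]
for t,a,b in zip(th[1:],P,P[1:]): print(t,b.round(0),(y.T@(b-a)/200).round(3))
"
```

```text
t 15.95 p [ 556.4 -120.   136.6] F [-0.4 -0.8  6.1] grip 0.126 58.6 j [-0.42  0.47  1.47 -0.    1.2  -1.93]
shift now-axes [ 0.0105 -0.0019  0.0329] goal-axes [ 0.0104 -0.0019  0.0329] turn [-0.001   0.002   0.0004]
120.75502532038631
0.1 [ 545. -115.] [0.056 0.022]
0.25 [ 530. -106.] [0.08  0.043]
0.4 [516. -94.] [0.072 0.054]
0.55 [504. -80.] [0.063 0.065]
0.7 [494. -65.] [0.053 0.073]
0.85 [487. -49.] [0.042 0.08 ]
1.0 [482. -31.] [0.029 0.086]
1.15 [480. -13.] [0.016 0.089]
1.3 [481.   5.] [0.002 0.09 ]
1.42 [483.  19.] [-0.008  0.072]
1.5 [486.  29.] [-0.01   0.047]
```

>>> servo_tool --deltas '[[[0.028,0.011,0],[0,0,0],0],[[0.028,0.011,0],[0,0,0],0],[[0.041,0.02,0],[0,0,0],0],[[0.039,0.023,0],[0,0,0],0],[[0.037,0.026,0],[0,0,0],0],[[0.035,0.028,0],[0,0,0],0]]'

```text
time_s: 16.55
eef_pos: [516.4, -93.3, 136.5]
ee_rot: [0.002, 0.029, 1.0, -0.0]
force: [4.4, 2.2, 5.3]
grip_width: 0.13
grip_force: 58.6
```

The gate follows the planned arc, with a 4 N pull. Continuing.

>>> servo_tool --deltas '[[[0.032,0.031,0],[0,0,0],0],[[0.031,0.034,0],[0,0,0],0],[[0.028,0.036,0],[0,0,0],0],[[0.025,0.037,0],[0,0,0],0],[[0.022,0.039,0],[0,0,0],0],[[0.02,0.041,0],[0,0,0],0]]'

```text
time_s: 17.15
eef_pos: [488.0, -47.9, 136.6]
ee_rot: [0.003, 0.029, 1.0, -0.0]
force: [8.1, 0.8, 6.2]
grip_width: 0.129
grip_force: 58.8
```

>>> servo_tool --deltas '[[[0.016,0.043,0],[0,0,0],0],[[0.013,0.043,0],[0,0,0],0],[[0.01,0.044,0],[0,0,0],0],[[0.006,0.045,0],[0,0,0],0],[[0.002,0.045,0],[0,0,0],0],[[0,0.045,0],[0,0,0],0]]'

```text
time_s: 17.75
eef_pos: [481.9, 5.2, 136.6]
ee_rot: [0.003, 0.029, 1.0, -0.001]
force: [7.2, -2.6, 5.4]
grip_width: 0.131
grip_force: 58.8
```

```bash
python3 -c "
from h import *
go((486,29,136),86.7)
s=telemetry.sense(); H=np.array([600.7,-7.7]); v=s['eef_pos'][:2]-H; print(np.hypot(*v),np.radians(248.5)-np.arctan2(v[1],v[0])%(2*np.pi))"
```

```text
t 17.75 p [481.9   5.2 136.6] F [ 7.2 -2.6  5.4] grip 0.131 58.8 j [-0.23  0.29  1.73 -0.    1.11 -1.75]
shift now-axes [-0.0137  0.1198  0.0028] goal-axes [-0.0137  0.1198  0.0028] turn [-0.0008  0.004   0.0003]
119.51019895860942 1.30401736419928
```

>>> servo_tool --deltas '[[[-0.002,0.04,0],[0,0,0],0],[[-0.005,0.04,0],[0,0,0],0],[[-0.008,0.04,0],[0,0,0],0],[[-0.003,0.01,0],[0,0,0],0],[[0,0,0],[0,0,0],0],[[0,0,0],[0,0,0],0],[[0,0,0],[0,0,0],0],[[0,0,0],[0,0,0],0]]'

```text
time_s: 18.55
eef_pos: [487.3, 30.4, 136.6]
ee_rot: [0.003, 0.029, 1.0, -0.001]
force: [6.7, -3.1, 4.6]
grip_width: 0.136
grip_force: 58.8
```

```bash
python3 -c "
from h import *
go((486,29,136),86.7)
s=telemetry.sense(); H=np.array([600.7,-7.7]); v=s['eef_pos'][:2]-H; print(np.hypot(*v),np.radians(248.5)-np.arctan2(v[1],v[0])%(2*np.pi))
# tabs, stop and gate check by image numbers
t=cv2.cvtColor(optics.capture('top'),cv2.COLOR_BGR2GRAY); t5=cv2.cvtColor(np.load('t5.npy'),cv2.COLOR_BGR2GRAY)
S=cam('scene'); T=cam('top')
p=proj(T,[495,280.5,150])[0].round().astype(int); print('stop region diff',cv2.absdiff(t,t5)[p[1]-15:p[1]+16,p[0]-15:p[0]+16].mean())
p=proj(T,[622,-124,160])[0].round().astype(int); print('tabs diff',cv2.absdiff(t,t5)[p[1]-12:p[1]+13,p[0]-30:p[0]+31].mean())"
```

```text
t 18.55 p [487.3  30.4 136.6] F [ 6.7 -3.1  4.6] grip 0.136 58.8 j [-0.18  0.3   1.72 -0.    1.12 -1.69]
shift now-axes [ 0.006  -0.0071  0.0028] goal-axes [ 0.006  -0.0071  0.0028] turn [-0.001   0.0044  0.0002]
119.63716279537766 1.5192457074965273
stop region diff 1.2247658688865766
tabs diff 77.19868852459017
```

```bash
python3 -c "
from h import *
print(ctrl.finish_job()); s=telemetry.sense(); print(s['eef_pos'],s['grip_force'])"
```

```text
the job is handed in; nothing more can be done
None
the job is handed in; nothing more can be done
```

I handed the job in at about 18.6 s of the 72 s: the stop hangs on the middle of the bar, the tall and then the short catch are squeezed in, and the gate is held by its handle at about 1.52 rad; the hand-in gave no verdict, and I had no picture of the finished state.

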